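Click the ribbon cassette home in the label printer

TASK

In the small pale grey label printer the blue ribbon cassette was only dropped in: its front end is still propped up on the rim of the well. Push the cassette back so that its tongue goes under the rear ledge, press its front end down until it lies flush and the orange catch has sprung out over it, and only then close the lid completely. Leave the two gel pots and the marker pen where they are.

Things in the scene. Friction and masses are not known exactly. Their poses are not given: they have to be found in the camera images.
- printer: Desktop label printer, fixed: pale grey shell, darker foot, 190 (x) x 150 (y) x 62 mm high. Origin: centre of its underside. Own x points from its front (display and keys, toward the robot) to its rear, y to its left, z up; yaw up to 0.4 rad either way. The deck (its top) is level at z = 62 mm. All printer-frame numbers below are from this origin
- well_mouth (a point): Centre of the mouth of the cassette well, an open recess in the deck: x = -1, y = 0, z = 62 mm. Well floor at z = 38 mm (24 mm deep), front wall at x = -52 mm, rear stop at x = +50 mm, side walls at y = -34 and +34 mm
- front_rim (a point): Middle of the well's front edge (x = -52, z = 62 mm). The flat deck from here 43 mm toward the front is the rim on which the cassette's front underside starts propped, overlapping it by 5 to 11 mm; the cassette cannot go down until it has been pushed to the rear
- rear_ledge (a point): Middle of the edge of the ledge (deck overhang) along the well's rear: x = +45.5, z = 62 mm. Its underside is 10.5 mm above the well floor; the cassette's tongue belongs under it, against or near the rear stop at x = +50 mm
- cassette: Loose blue ribbon cassette, 0.08 to 0.17 kg, 100 (x) x 64 (y) x 24 (z) mm; white field, two spools and four dark press ridges on top. Origin: centre of its underside, x to its rear, z up. The block runs from x = -50 to +37 mm. It starts about 0.27 rad tilted, front end up. Home, its underside is on the well floor and its top flush with the deck; the fit is loose by 2 mm in x and 2 mm on each side
- cassette_front (a point): Middle of the cassette's top front edge (own x = -50, z = 24 mm), in a notch of the front face for the catch: 26 mm wide, 6 mm deep, from 12 mm above the underside to the top. Below the notch the front face is whole: pushed there, it slides back. The ridges to press on are 12 to 26 mm behind this edge. 62 mm above the counter when home
- tongue_tip (a point): Middle of the lower rear edge (own x = +50, z = 0) of the cassette's tongue, which is 13 mm long, 50 wide and 8 thick. It starts on the well floor 11 to 17 mm short of the rear stop. When it is pushed near the stop the front end slips off the rim, drops a few mm and rests on the catch, still tilted by about 0.2 rad. Home: printer-frame x = 48 to 50 mm, z = 38 mm
- catch (a joint): Travel (m) of the orange spring roller catch in the middle of the well's front wall: 0 = sprung out 5.5 mm into the well, 0.006 = pushed back. Roller 10 mm thick, 22 mm wide, axis 17 mm above the well floor. Its spring gives 6 to 10 N; about 8 to 15 N down on the cassette's front end pushes past it, and it springs back to 0 over the 12 mm high step below the cassette's notch
- lid (a joint): Angle (rad) of the lid: 0 = shut flat on the deck, 1.57 = upright; starts at 1.55 to 1.85, stop at 1.95. Grey frame with clear window, 135 x 120 x 5 mm, hinged along the right (-y) of the printer. The stiff hinge (0.07 N m) leaves it where it is let go: push it over from its right, then all the way down. It cannot shut while the cassette stands up. Shut, its outer face is 69 mm above the counter
- lid_hinge (a point): Middle of the lid's hinge axis, along the printer's x: x = -8 mm, y = -69 mm, z = 66 mm in the printer's frame
- lid_edge (a point): Middle of the lid's free edge, on its outer face (upper face when shut, right face when open), 133 mm from the hinge axis; the outer face lies 3 mm outside the axis. Open, this edge stands about 0.2 m above the counter
- gel_pot_red: Small pot of red paste colour with a white cap, 45 mm across, 39 mm high, loose, standing left of the printer; origin at the centre of its underside. To be left alone
- gel_pot_green: Small pot of green paste colour with a white cap, 45 mm across, 39 mm high, loose, standing left of the printer; origin at the centre of its underside. To be left alone
- marker: Black and white marker pen, 135 x 17 x 16 mm, loose, lying on the counter; origin at the middle of its underside. To be left alone
Mind the look-alikes: they are no part of the job. There is more than one size of the cassette; the one meant has the size given above.

How it is judged (in metres and radians):
On the way:
1. the cassette lies flush in the well, with its tongue under the rear ledge and the catch sprung out, while the lid is still open (z of cassette_front in the frame of printer below 0.064 m and x of tongue_tip in the frame of printer above 0.0465 m and angle between the z axis of cassette and the z axis of printer, either way round below 0.03 rad and value of joint catch below 0.0015 m and value of joint lid above 0.8 rad), for 0.2 s.
At the end, for the whole second after the job is handed in: The cassette lies still and flat in the well (front top edge at most 2 mm above the deck, tilt below 0.03 rad, tongue tip at least 1 mm under the ledge: x above 46.5 mm in the printer's frame), the catch has sprung out (below 1.5 mm) and the lid is shut (below 0.05 rad) (z of cassette_front in the frame of printer below 0.064 m and x of tongue_tip in the frame of printer above 0.0465 m and angle between the z axis of cassette and the z axis of printer, either way round below 0.03 rad and value of joint catch below 0.0015 m and linear speed of cassette below 0.01 m/s and value of joint lid below 0.05 rad); the robot touches nothing.
It fails at once if a gel pot or the marker pen is shifted by more than 30 mm (distance of any of gel_pot_red, gel_pot_green, marker from where it was at the start of the episode above 0.03 m).
It also fails if it takes over 45 s, if anything falls off the work surface, if the arm or the gripper's body presses on something with over 40 N, if the wrist force passes 120 N, or if a joint passes its speed limit or range.

ROBOT

A 6-joint arm with a two-finger parallel gripper is mounted at the origin on a cart in front of the work surface, level with it; the furniture and walls round the work are solid. World frame = base frame: x ahead of the robot, y to its left, z up, the work surface at z = 0. Lengths are in m, angles in degrees, forces in N, time in s.
With the tool pointing down it reaches from about 0.325 to 0.85 m from the base axis. Payload 15.5 kg.
Tool frame: the origin (TCP) lies at the very end of the fingers, on their centre line; the grasp point (between the pads) lies arm.grip_depth behind it (arm.grip_depth is the distance from the TCP to the grasp point, in m); z points along the fingers, y is the line along which they close (so a half turn about z gives the same grasp; the last joint's range is limited). The gripper opens to 91 mm and grips with 3 to 60 N. Pads are 32 mm wide; open, the fingers measure 118 mm over their backs; the gripper's body (76 mm by 178 mm) begins 60 mm behind the grasp point.
Start: joints at [68.096, 28.281, 77.091, -0, 74.628, -5.472], TCP at [0.177, 0.599, 0.214] pointing down, gripper open.
Joint ranges: [-166.48, 166.48], [-47.26, 123.95], [12.59, 153.08], [-70.14, 250.14], [6.76, 159.57], [-176.63, 176.63]. Speed limits (degrees/s): [108.29, 108.29, 147.25, 172.46, 172.46, 172.46].

INTERFACE

Orientations are given as a 3x3 rotation matrix whose columns are the frame's x, y, z axes.
In Python, from rig import arm gives the robot as it stands. Calls block until the motion is done:
- arm.move_to(position, orientation): joint-space move of the TCP to a pose.
- arm.move_l(position, orientation=None, feed=0.15): straight line of the TCP; orientation=None keeps the orientation; feed is the mean speed in m/s.
- arm.move_joints(angles): joint-space move.
- arm.grip(opening): finger opening in m; the grip force is fixed at half the most; returns when the fingers have stopped.
- arm.sleep(seconds).
- arm.solve_ik(position, orientation): joint angles nearest the present ones, or None.
- arm.snapshot(name): name is "side" or "top" or "wrist"; returns the picture (480x640x3 uint8, red, green, blue); there is no depth.
- arm.get_calibration(name): a dict with "intrinsics" (3x3 intrinsics, pixels), "cam_to_world" (4x4, takes a point from camera to world coordinates). Camera axes: x right, y down, z forward; pixel columns grow to the right and rows downward; lengths in m; the calibration is good to about 2 mm. A picture is of the moment at which its call begins: read the wrist's pose just before it. get_calibration takes no time and is no camera call; for the wrist camera it gives the pose at the moment of the call.
A pose or a line that the arm cannot do raises arm.Unreachable and nothing moves.
- arm.sign_off(): hands the job in; it is judged then, once.
Readings, each from a call of its own:
- arm.current_t(): time.
- arm.current_joint_positions(): joint angles.
- arm.current_dq(): joint speeds.
- arm.current_tau(): joint torques, N m.
- arm.current_ee_pos(): TCP position.
- arm.current_tool_rot(): TCP orientation.
- arm.current_force(): force on the tool from outside, world axes, zero at the start.
- arm.current_torque(): the same for the moment, N m.
- arm.current_width(): finger opening in m.
- arm.current_grasp_force(): force on a finger pad.
Only numpy, scipy, OpenCV 4.12 (cv2) and the standard library are available. Lean on these libraries where they do the work, as an engineer would, in place of code of your own. Each camera call takes 0.05 s, during which the arm holds its last target. There are 200 camera calls.

## Working session

There is one attempt and no reset: what is moved stays moved. The work goes in short steps, each a Python script; the robot and the scene stay as the last script left them, time stands still between calls to the robot, and variables do not carry over. Pictures are saved under pics/ and viewed, at most 10 in all, crops included, and the job is handed in when it is done.

```bash
mkdir -p pics; python3 - <<'E'
from rig import arm
import cv2, numpy as np
for n in ("top","side"):
    im=arm.snapshot(n); cv2.imwrite(f"pics/{n}0.png",im[:,:,::-1])
    c=arm.get_calibration(n); print(n,np.round(c["intrinsics"],1).tolist(),np.round(c["cam_to_world"],3).tolist())
print(arm.grip_depth,arm.current_t())
E
```

```text
top [[623.9, 0.0, 325.0], [0.0, 623.9, 241.0], [0.0, 0.0, 1.0]] [[0.015, -0.99, 0.137, 0.391], [-1.0, -0.012, 0.022, 0.172], [-0.02, -0.138, -0.99, 1.151], [0.0, 0.0, 0.0, 1.0]]
side [[547.8, 0.0, 324.1], [0.0, 547.8, 238.3], [0.0, 0.0, 1.0]] [[-1.0, -0.018, 0.002, 0.539], [-0.01, 0.45, -0.893, 1.01], [0.015, -0.893, -0.45, 0.502], [0.0, 0.0, 0.0, 1.0]]
0.0188 0.1
```

View pics/top0.png

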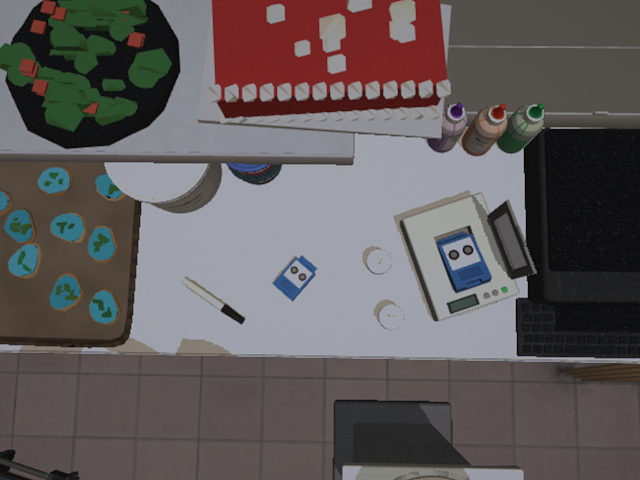

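View pics/side0.png

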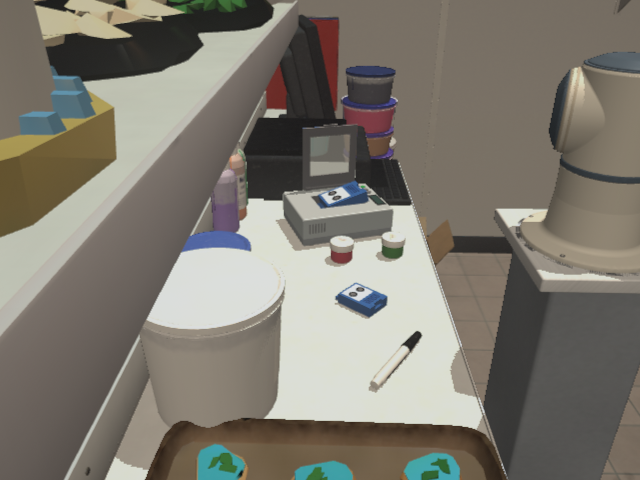

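The top view shows the printer deck, with corners near (401,221), (483,194), (519,293) and (436,320). The cassette is at (462,262) and the lid stands at about (510,240). The small cassette at (295,278) is the look-alike. I'll zoom in for a pose fit.

```bash
python3 - <<'E'
import cv2, numpy as np
im=cv2.imread("pics/top0.png")[175:335,380:580]
cv2.imwrite("pics/topc.png",cv2.resize(im,None,fx=3.75,fy=3.75,interpolation=cv2.INTER_CUBIC))
im=cv2.imread("pics/side0.png")[60:260,220:460]
cv2.imwrite("pics/sidec.png",cv2.resize(im,None,fx=3,fy=3,interpolation=cv2.INTER_CUBIC))
E
```

```text
(no output)
```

View pics/topc.png

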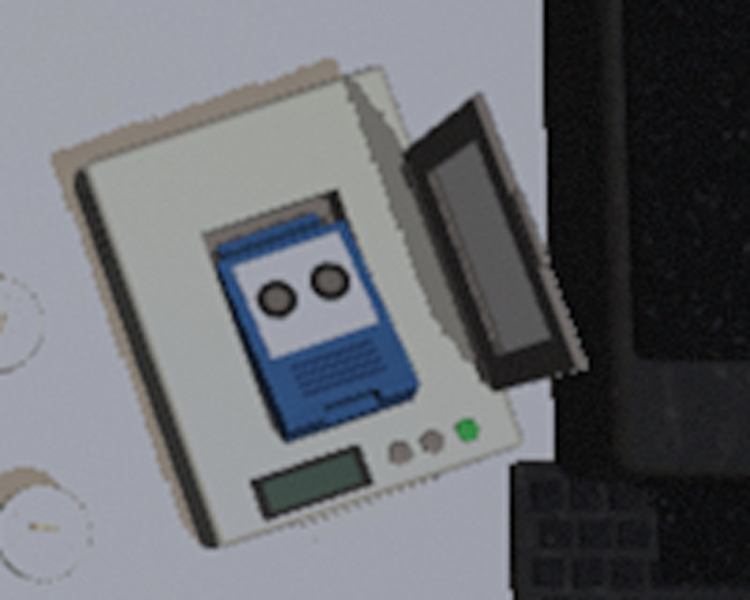

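View pics/sidec.png

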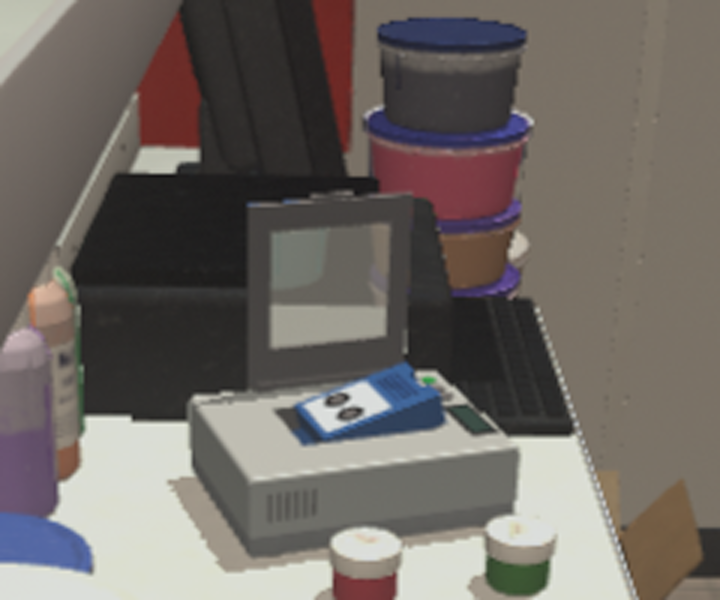

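```bash
cat > geo.py <<'E'
from rig import arm
import numpy as np
from scipy.optimize import least_squares
def ray(n,uv,c=None):
    c=c or arm.get_calibration(n); T=np.array(c["cam_to_world"])
    d=T[:3,:3]@np.linalg.inv(c["intrinsics"])@[*uv,1]; return T[:3,3],d
def onz(n,uv,z): o,d=ray(n,uv); return o+d*(z-o[2])/d[2]
def proj(n,P,c=None):
    c=c or arm.get_calibration(n); T=np.array(c["cam_to_world"])
    p=(np.atleast_2d(P)-T[:3,3])@T[:3,:3]@np.array(c["intrinsics"]).T; return p[:,:2]/p[:,2:]
def Pw(q,P):
    c,s=np.cos(q[2]),np.sin(q[2]); P=np.atleast_2d(P)
    return P@np.array([[c,s,0],[-s,c,0],[0,0,1.]])+[q[0],q[1],0]
E
python3 - <<'E'
from geo import *
f=lambda L:np.array(L)/3.75+[380,175]
px=f([(84,166),(382,68),(521,440),(213,547)]); 
P=np.array([[.095,.075,.062],[.095,-.075,.062],[-.095,-.075,.062],[-.095,.075,.062]])
for u in px: print(onz("top",u,.062).round(4))
r=least_squares(lambda q:(proj("top",Pw(q,P))-px).ravel(),[.5,0,-.3]); print(r.x,r.fun.round(1))
q=r.x
g=lambda L:np.array(L)/3+[220,60]
sp=g([(193,400),(380,372)]) 
print("side pred",((proj("side",Pw(q,P))-[220,60])*3).round(0).tolist())
print("well pred top",((proj("top",Pw(q,[[.0455,.034,.062],[.0455,-.034,.062]]))-[380,175])*3.75).round(0).tolist())
# lid: corners
def lid(a,dx,r,off): # off: outward normal offset
    return [-.008+dx,-.069+r*np.cos(a)+off*-0*1 - off*np.sin(a)*-1*-1, .066+r*np.sin(a)+off*np.cos(a)]
for a in np.arange(1.5,1.96,.05):
    L=Pw(q,[lid(a,dx,.133,.003) for dx in(.0675,-.0675)])
    print(round(a,2),((proj("top",L)-[380,175])*3.75).round(0).tolist(),((proj("side",L)-[220,60])*3).round(0).tolist())
for z in (0,.05,.08,.1,.12,.15):
    print(z,onz("top",(525,250),z).round(3),onz("side",(250,198),0).round(3),onz("side",(263,156),z).round(3), onz("side",(360,157),z).round(3))
E
```

```text
[0.5831 0.0601 0.062 ]
[ 0.6317 -0.0804  0.062 ]
[ 0.4571 -0.1409  0.062 ]
[0.4059 0.0012 0.062 ]
[ 0.51956295 -0.03996524  0.33163243] [-1.  -1.1 -0.3 -1.1  0.5  1.7  0.7  0.4]
side pred [[244.0, 481.0], [185.0, 396.0], [432.0, 369.0], [516.0, 447.0]]
well pred top [[198.0, 234.0], [335.0, 189.0]]
1.5 [[458.0, 82.0], [575.0, 392.0]] [[236.0, 208.0], [422.0, 194.0]]
1.55 [[473.0, 76.0], [590.0, 387.0]] [[234.0, 205.0], [419.0, 192.0]]
1.6 [[488.0, 72.0], [606.0, 382.0]] [[231.0, 203.0], [415.0, 190.0]]
1.65 [[503.0, 67.0], [621.0, 377.0]] [[228.0, 201.0], [412.0, 188.0]]
1.7 [[518.0, 62.0], [635.0, 372.0]] [[226.0, 200.0], [408.0, 187.0]]
1.75 [[532.0, 58.0], [649.0, 367.0]] [[223.0, 199.0], [405.0, 186.0]]
1.8 [[545.0, 54.0], [663.0, 362.0]] [[221.0, 199.0], [401.0, 186.0]]
1.85 [[559.0, 50.0], [676.0, 358.0]] [[218.0, 199.0], [398.0, 186.0]]
1.9 [[571.0, 47.0], [689.0, 354.0]] [[216.0, 200.0], [395.0, 187.0]]
1.95 [[583.0, 43.0], [701.0, 349.0]] [[214.0, 201.0], [392.0, 188.0]]
0 [ 0.539 -0.172  0.   ] [ 0.719 -0.192  0.   ] [ 0.723 -0.507  0.   ] [ 0.442 -0.514  0.   ]
0.05 [ 0.533 -0.157  0.05 ] [ 0.719 -0.192  0.   ] [ 0.704 -0.356  0.05 ] [ 0.452 -0.362  0.05 ]
0.08 [ 0.529 -0.148  0.08 ] [ 0.719 -0.192  0.   ] [ 0.693 -0.265  0.08 ] [ 0.458 -0.271  0.08 ]
0.1 [ 0.526 -0.142  0.1  ] [ 0.719 -0.192  0.   ] [ 0.686 -0.205  0.1  ] [ 0.461 -0.21   0.1  ]
0.12 [ 0.524 -0.136  0.12 ] [ 0.719 -0.192  0.   ] [ 0.679 -0.144  0.12 ] [ 0.465 -0.149  0.12 ]
0.15 [ 0.52  -0.127  0.15 ] [ 0.719 -0.192  0.   ] [ 0.668 -0.054  0.15 ] [ 0.471 -0.058  0.15 ]
```

```bash
cat >> geo.py <<'E'
Q=np.array([.5196,-.0400,.3316]); HF=.0135
def W(x,y,z): return Pw(Q,[x,y,z])[0]
def Rt(s,along_x=True):
    v=Pw([0,0,Q[2]],[1,0,0] if along_x else [0,1,0])[0]*s; z=np.array([0,0,-1.])
    return np.column_stack([np.cross(v,z),v,z])
def fp(): return Pw([0,0,-Q[2]],arm.current_force())[0].round(1)   # force in the printer's frame
def pp(): return Pw([0,0,-Q[2]],np.array(arm.current_ee_pos())-[Q[0],Q[1],0])[0].round(4)
def pick(pos,along_x=True):
    j=np.array(arm.current_joint_positions()); c=[]
    for s in (1,-1):
        k=arm.solve_ik(pos,Rt(s,along_x))
        if k is not None: c.append((np.abs(np.array(k)-j).max(),s))
    return Rt(min(c)[1],along_x)
E
python3 - <<'E'
from geo import *
import cv2
p=W(-.085,0,.19); R=pick(p)
arm.grip(0); arm.move_to(p,R)
print(arm.current_t(),pp(),fp(),arm.current_joint_positions(),arm.current_width())
c=arm.get_calibration("wrist"); im=arm.snapshot("wrist")[:,:,::-1].copy()
D=[[.095,.075,.062],[.095,-.075,.062],[-.095,-.075,.062],[-.095,.075,.062],[.0455,.034,.062],[.0455,-.034,.062],[-.052,-.034,.062],[-.052,.034,.062]]
for u in proj("wrist",Pw(Q,D),c): cv2.drawMarker(im,tuple(int(round(v)) for v in u),(0,0,255),0,12,1)
cv2.imwrite("pics/w1.png",im)
E
```

```text
4.0083 [-0.0846  0.0004  0.19  ] [-1.1 -0.  -0. ] [-1.64020902e+01  1.56143590e+01  1.03222224e+02  6.02175778e-03
  6.11561073e+01 -3.54583534e+01] 0.0005470270946608237
```

View pics/w1.png

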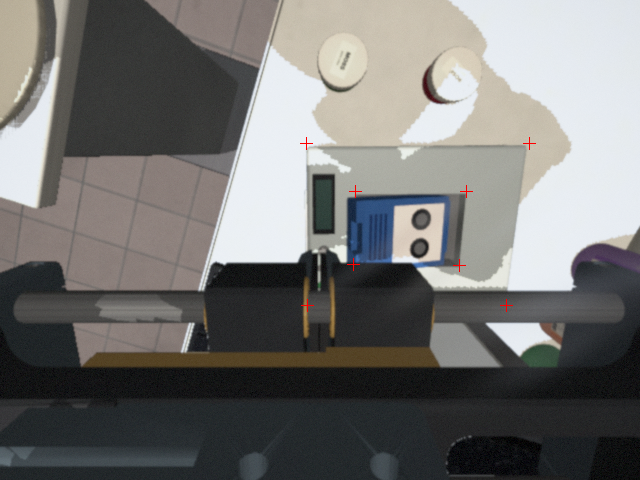

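The wrist view agrees with the model to about 3 px: the deck's left edge is at row 147 against 143 predicted, and the cassette front is at column 348. I'll shift the pose by about 2 mm, then push.

```bash
cat >> geo.py <<'E'
Q[:2]+=Pw([0,0,Q[2]],[-.001,-.002,0])[0][:2]
E
python3 - <<'E'
from geo import *
arm.move_l(W(-.085,0,.067),feed=.15)
print(arm.current_t(),pp(),fp())
f0=fp(); x=-.078
arm.move_l(W(x,0,.067),feed=.06)
for i in range(16):
    d=fp()-f0; print(round(x*1e3,1),pp()[0],d,end=' | ')
    if d[0]<-6 or x>-.0585: break
    x+=.002 if x<-.068 else .001
    arm.move_l(W(x,0,.067),feed=.04)
print(arm.current_t())
import cv2
im=arm.snapshot("side")[60:260,220:460,::-1]
cv2.imwrite("pics/s2.png",cv2.resize(im,None,fx=3,fy=3,interpolation=cv2.INTER_CUBIC))
E
```

```text
5.025 [-0.0847 -0.0001  0.0675] [-0.1 -1.2  0.2]
-78.0 -0.0772 [0.4 1.6 0.1] | -76.0 -0.0759 [-0.5  1.8 -0.1] | -74.0 -0.0739 [ 1.5  1.3 -0.7] | -72.0 -0.0719 [-0.4  2.2  0.2] | -70.0 -0.0699 [ 0.4  0.7 -1.1] | -68.0 -0.0679 [ 0.4  1.9 -0.1] | -67.0 -0.0669 [ 0.2  1.1 -0.1] | -66.0 -0.066 [ 0.2  0.4 -0.1] | -65.0 -0.065 [0.3 1.4 0.3] | -64.0 -0.0639 [-0.7  2.2  0.1] | -63.0 -0.0629 [-0.7  1.1 -0.1] | -62.0 -0.0619 [ 0.6  1.4 -0.5] | -61.0 -0.0609 [ 0.3  1.3 -0.4] | -60.0 -0.0599 [0.2 2.5 0. ] | -59.0 -0.0589 [ 0.8  1.4 -0.4] | -58.0 -0.0579 [-0.3  1.1 -0.3] | 9.0417
```

View pics/s2.png

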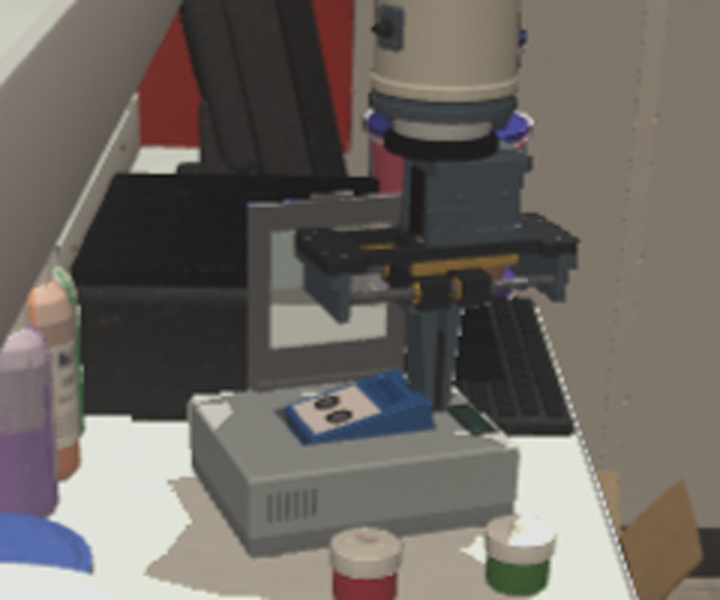

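The finger at (430,390) touches the cassette front, and the cassette has slid back about 9 px with its front still up. I'll keep pushing until it meets the stop.

```bash
python3 - <<'E'
from geo import *
import cv2
f0=np.array([0,0,0]); x=-.058
for i in range(14):
    x+=.001
    arm.move_l(W(x,0,.0665),feed=.03)
    d=fp(); print(round(x*1e3,1),pp()[0],d,end=' | ')
    if d[0]<-6: break
print(arm.current_t())
im=arm.snapshot("side")[60:260,220:460,::-1]
cv2.imwrite("pics/s3.png",cv2.resize(im,None,fx=3,fy=3,interpolation=cv2.INTER_CUBIC))
E
```

```text
-57.0 -0.0569 [ 0.3  0.9 -0.2] | -56.0 -0.056 [-0.2  0.6  0.3] | -55.0 -0.0552 [-2.  -0.4  0.3] | -54.0 -0.055 [-7.4 -1.9  1.9] | 10.0917
```

View pics/s3.png

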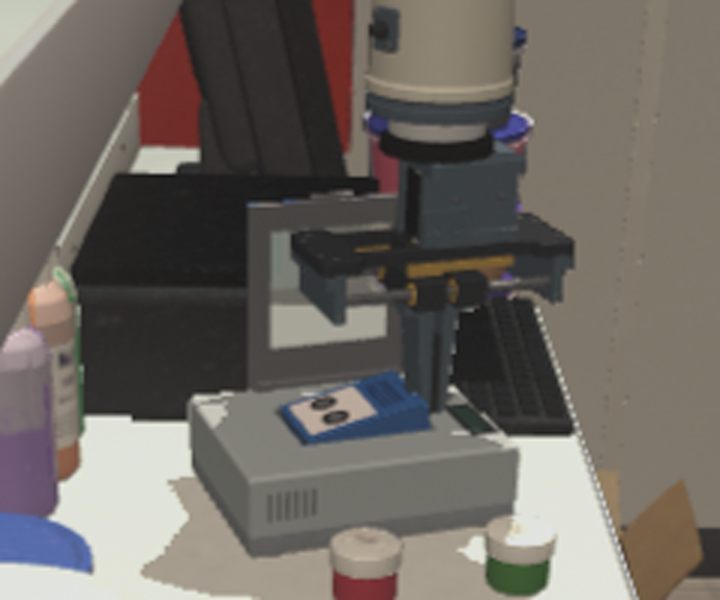

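```bash
python3 - <<'E'
from geo import *
import cv2
arm.move_l(W(-.060,0,.067),feed=.1); arm.move_l(W(-.060,0,.105),feed=.2); arm.move_l(W(-.033,0,.105),feed=.2)
arm.move_l(W(-.033,0,.084),feed=.1); print(fp())
z=.084
while z>.058:
    z-=.0015; arm.move_l(W(-.033,0,z),feed=.04)
    d=fp(); print(round(z*1e3,1),pp()[2],d,end=' | ')
    if d[2]>32: break
print(arm.current_t())
arm.move_l(W(-.033,0,.105),feed=.2)
im=arm.snapshot("side")[60:260,220:460,::-1]
cv2.imwrite("pics/s4.png",cv2.resize(im,None,fx=3,fy=3,interpolation=cv2.INTER_CUBIC)); print(arm.current_t())
E
```

```text
[-0.8  0.3  0.3]
82.5 0.0827 [ 1.  -0.3 -0.6] | 81.0 0.0813 [-1.5 -0.6  6.4] | 79.5 0.0798 [-2.6 -0.9  5.4] | 78.0 0.078 [-0.2 -0.   0.2] | 76.5 0.0764 [ 0.5  0.1 -0.7] | 75.0 0.0749 [-0.5 -0.1 -0.3] | 73.5 0.0734 [-1.  -0.4 -0.7] | 72.0 0.0719 [-0.1  0.2  0.3] | 70.5 0.0704 [ 0.4 -1.5 -0.8] | 69.0 0.0689 [0.  0.9 0.3] | 67.5 0.0674 [-0.7  0.3 -0.5] | 66.0 0.0659 [-0.4  1.  -0.2] | 64.5 0.0644 [0.7 0.2 0.1] | 63.0 0.0629 [0.7 0.8 0.2] | 61.5 0.0622 [-4.   2.9 20.1] | 60.0 0.0621 [-11.6   5.4  57.8] | 15.375
15.8
```

View pics/s4.png

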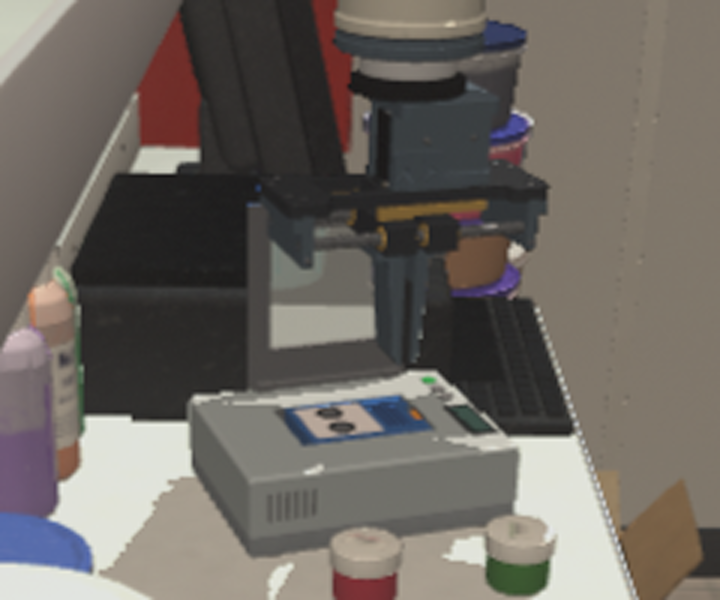

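The cassette is flush and the orange catch shows at (413,415). Next is the lid: over the top, down on its right, then swing it along its arc.

```bash
python3 - <<'E'
from geo import *
import cv2
arm.move_l(W(-.033,0,.23),feed=.25); arm.move_l(W(-.008,-.122,.23),feed=.25); arm.move_l(W(-.008,-.122,.176),feed=.15)
print(arm.current_t(),pp(),fp())
for a in np.linspace(1.6,0,15):
    y=-.069+.11*np.cos(a)-.003*np.sin(a)-.017; z=.066+.11*np.sin(a)+.003*np.cos(a)
    arm.move_l(W(-.008,y,z),feed=.1); d=fp(); print(round(a,2),pp()[1:],d,end=' | ')
    if np.linalg.norm(d)>25: print("STOP"); break
z=.069
while d[2]<12 and z>.064 and a==0:
    z-=.001; arm.move_l(W(-.008,y,z),feed=.03); d=fp(); print(z,pp()[2],d)
print(arm.current_t())
E
```

```text
17.6083 [-0.0079 -0.1215  0.1764] [-0.3 -0.3  0.7]
1.6 [-0.0916  0.1763] [ 0.6  0.1 -0.3] | 1.49 [-0.0794  0.1759] [-0.5 -0.5 -0.5] | 1.37 [-0.0669  0.1744] [-0.2 -0.5 -0.5] | 1.26 [-0.0546  0.1715] [-0.3  0.5  0.2] | 1.14 [-0.0426  0.1672] [-0.2 -0.2  0. ] | 1.03 [-0.0312  0.1615] [-0.1 -0.3 -0. ] | 0.91 [-0.0208  0.1547] [-0.3  0.3  0.3] | 0.8 [-0.0113  0.1468] [0.4 0.2 0.8] | 0.69 [-0.0026  0.1379] [ 0.7 -0.3 -0.6] | 0.57 [0.0049 0.128 ] [-0.2 -1.   0.5] | 0.46 [0.0114 0.1173] [-0.1  0.   0.3] | 0.34 [0.0166 0.1059] [-0.9 -0.6  0.6] | 0.23 [0.0205 0.0939] [0.  0.3 0.5] | 0.11 [0.0229 0.0816] [-0.1  0.7 -0.8] | 0.0 [0.0237 0.0694] [ 0.3  0.5 -0.4] | 0.068 0.069 [-3.   2.  17.5]
22.1583
```

```bash
python3 - <<'E'
from geo import *
import cv2
p=pp(); arm.move_l(W(-.008,p[1],.0655),feed=.03); print(fp(),pp())
arm.move_l(W(-.008,p[1],.2),feed=.2); arm.move_to(W(-.13,.0,.22),arm.current_tool_rot())
a=arm.snapshot("side")[60:260,220:460,::-1]; b=arm.snapshot("top")[175:335,380:580,::-1]
a=cv2.resize(a,(400,333),interpolation=cv2.INTER_CUBIC); b=cv2.resize(b,(400,333),interpolation=cv2.INTER_CUBIC)
cv2.imwrite("pics/end.png",np.hstack([a,b])); print(arm.current_t())
E
```

```text
[-10.9   8.5  62.1] [-0.0075  0.0237  0.0682]
23.9
```

View pics/end.png

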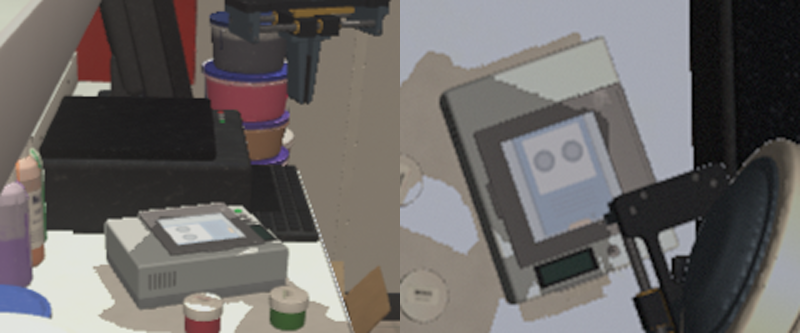

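The lid lies flat on the deck (side view about (200,230)). The cassette shows under the window with the orange catch at (575,225), the pots haven't moved, and the arm is clear.

```bash
python3 -c "
from rig import arm
print(arm.sign_off(), arm.current_t())"
```

```text
the job is handed in; nothing more can be done
the job is handed in; nothing more can be done
```

I pushed the cassette back to the rear stop and pressed it flush until the orange catch sprang out. Then I closed the lid flat on the deck, left the gel pots and marker alone, and handed the job in at about 24 s; the sign-off gave no verdict.

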